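# Set the drive rivet of a strap hinge on a bench spring-impact press

### The arm

A 6-joint arm with a two-finger parallel gripper is mounted at the origin on the work surface. World frame = base frame: x ahead of the robot, y to its left, z up, the work surface at z = 0. Lengths are in m, angles in rad, forces in N, time in s.
With the tool pointing down it reaches from about 0.325 to 1 m from the base axis. Payload 5.1 kg.
Tool frame: the origin (TCP) lies midway between the tips of the shut fingers; the grasp point (between the pads) lies 19 mm behind it; z points along the fingers, y is the line along which they close (so a half turn about z gives the same grasp; the last joint's range is limited). The gripper opens to 85 mm and grips with 20 to 120 N. Pads are 22 mm wide; open, the fingers measure 114 mm over their backs; the gripper's body (76 mm by 85 mm) begins 54 mm behind the grasp point. The pads swing forward as they close: fully open they stand 13 mm farther back than shut.
Start: joints at [1.233, 0.124, 1.65, -0, 1.367, -0.083], TCP at [0.164, 0.629, 0.231] pointing down, gripper open.
Joint ranges: [-2.61, 2.61], [-1.02, 2.33], [0.03, 2.71], [-1.35, 4.49], [0.32, 2.68], [-2.91, 2.91]. Speed limits (rad/s): [2.57, 2.57, 3.14, 3.14, 3.14, 3.14].

### API

Orientations are given as a unit quaternion [x, y, z, w].
In Python, from plant import read_state, optics, workorder gives the robot as it stands.
- The arm moves only by the tool arm_command, never from a script. Its argument "targets" is a list of rows, each a list of 7 numbers: the shift along the world's x, y, z in m, then the turn, a rotation vector about the world's x, y, z in rad, then the opening, from -1 (shut) to 1 (fully open). In form: [[dx, dy, dz, wx, wy, wz, hand], ...]. A call has 1 to 10 rows; each row is the pose to reach, as a shift and turn from the pose commanded when the call began; what a row does not reach only later rows make up. A row lasts 1/10 s, in which the tool goes at most 50 mm and 8.59 degrees, less where a joint would pass 70% of its speed; a pose out of reach is approached as far as the arm can. A call with a gripper value outside its range is refused whole. The fingers move at their own pace and stop on an object; "newtons" is the grip in N (left out, the last holds). Time passes only in rows, so rows that repeat a pose let the fingers close. It gives the time, the measured TCP pose, the force, the opening and the grip force at its end, in the units of the state.
- read_state(): the state, without advancing time (a new reading comes with each control period).
- optics.capture(name): name is "scene" or "top"; returns a dict with "image" (480x640x3 uint8, red, green, blue), "camera_matrix" (3x3 intrinsics, pixels), "distortion" ([k1, k2, p1, p2, k3] as OpenCV has them; the pictures are not rectified), "R" (3x3) and "t" (3): a world point X has camera coordinates R X + t. Camera axes: x right, y down, z forward; pixel columns grow to the right and rows downward; lengths in m; the calibration is good to about 2 mm. A picture is of the moment at which its call begins. There is no depth.
- workorder.hand_in(): hands the job in; it is judged then, once.
The state is a dict: "t": time; "qpos": joint angles; "dq": joint speeds; "effort": joint torques, N m; "tool_pos": TCP position; "tcp_rot": TCP orientation; "force": force on the tool from outside, world axes, zero at the start; "ft_torque": the same for the moment, N m; "gripper_width": finger opening in m; "gripper_force": force on a finger pad.
Only numpy, scipy, OpenCV 4.12 (cv2) and the standard library are available. Lean on these libraries where they do the work, as an engineer would, in place of code of your own. Each camera call takes 0.05 s, during which the arm holds its last target. There are 200 camera calls.

### The job

The drive rivet near the end of the loose strap hinge still has its pin standing proud: set it with a blow of the spring-impact press. First lay the hinge flat in the press's nest, rivet end foremost and rivet up, slide it gently fully home against the end stop and let go of it; then draw the striker up by its knob just until the sear catches, without hauling it hard against its buffer, take your hand off the knob so that the sear alone holds it, and press the trip lever to fire. Leave the hinge fully home in the nest with the pin driven flush, the striker back at rest, and the other things on the bench where they are.

Things in the scene. Friction and masses are not known exactly. Their poses are not given: they have to be found in the camera images.
- hinge: Loose strap hinge, dark steel, about 0.25 kg, lying rivet up. Origin: underside, below the barrel's axis; x along the strap from barrel to rivet end, y across, z up. Strap flat, 32 mm wide (y -16..16), 6 mm thick, x 0 to 137 mm, square-ended. Rivet at x = 122 mm: head 14 mm wide, top at z = 10 mm; its 6 mm pin stands 5 mm out of the head, to z = 15 mm.
- barrel (a point): Middle of the hinge's barrel, hinge frame (0, 0, 9) mm: a cylinder 18 mm in diameter lying across the strap (along hinge y), its end faces 32 mm apart and flush with the strap's edges. The place to grip, pinching the end faces. When the hinge is home it is at press (-122, 0, 49) mm.
- hinge_end (a point): Middle of the strap's square rivet end, at the underside: hinge frame (137, 0, 0) mm.
- rivet (a joint): How far the rivet's pin is driven into its head, m: 0 = standing 5 mm proud, 0.005 = flush. A tight fit: it takes about 14 N to move. One blow from the sear drives it flush.
- press: Spring-impact press, grey C-frame fixed to the bench. Origin: on the bench under the striker's axis; z up; x from the open front, where work enters, to the rear column (x 48..98 mm); y to the side where the trip lever sticks out. Foot x -80..110, y -65..65, 16 mm high. Head over the nest: x -32..50, y -28..28, underside z = 80, top 180, on it a 40 mm spring tube to z = 203 mm.
- nest_mouth (a point): Middle of the anvil's front top edge, press (-88, 0, 40) mm. The anvil is a steel block x -88..48, y -28..28, its flat top (the nest's floor) at z = 40 mm. On it two guide bars 8 mm high, x -70..24 mm, inner faces 34.5 mm apart, flared in front to about 42 mm at x = -89. The nest is open above in front of x = -32; the barrel stays outside in front.
- stop: End stop, a steel block 12 mm long and high, 30 mm wide, on the anvil inside the press. Origin: bottom middle of the face which the strap's end must touch, press (15, 0, 40) mm; the rivet is then under the striker. More than 25 N against it spoils its setting; 4 to 12 N is plenty.
- buffer: Buffer, a fixed rubber washer of 36 mm diameter at the top of the window in the head, which ends the striker's draw. Origin: middle of its underside, press (0, 0, 163.5) mm. It yields about 1 mm per 8 N, and is harmed if the striker's collar is pulled against it with more than 18 N.
- striker: Striker, a steel rod sliding along press z, with a pull knob on top. Origin: middle of its nose face, press z = 62 mm at rest (7 mm above the proud pin); its height above that is the draw. Its spring pulls back 0.32 N per mm of draw, 11 to 16 N at the catch. When fired it shoots past its rest, strikes, and swings back to rest. Let go before it is caught, it strikes too.
- knob (a point): Middle of the striker's black cylindrical pull knob, 30 mm diameter, 32 mm high; on the striker's axis, 168 mm above its nose, 230 mm above the bench at rest.
- sear (a point): Sear tip, press (0, 14, 148) mm, which catches under a collar on the rod. The collar is set anew each time (blow strength): the catch comes between 34 and 49 mm of draw, 1 to 3 N stiffer just before it, and about 3.5 mm later the collar meets the buffer: a sudden rise of the pull. Eased down, a caught striker sinks only back to the sear and stays; an uncaught one keeps pulling.
- trip_pad (a point): Middle of the top of the trip lever's thumb pad (24 x 24 mm), press (0, 96, 120) mm at rest. The lever pivots 75 mm nearer the rod, about press x. Pressed down 7 to 12 mm with about 4 to 9 N it trips the sear; full travel 22 mm; it springs back. It dips 9 mm as the collar passes and springs up at the catch.
- tape: Bystander: a grey roll of tape lying flat, 84 mm across, 24 mm high; origin under its centre.
- oiler: Bystander: a white plastic oil bottle, 44 mm across, 120 mm high; origin under its centre.
- driver: Bystander: a screwdriver lying flat; origin under its middle, x along the shank.
- offcut: Bystander: a wooden offcut 110 x 50 x 35 mm; origin under its centre.
- jar: Bystander: a glass jar with a metal lid, 60 mm across, 70 mm high; origin under its centre.
- hammer: Bystander: a hammer lying flat; origin under it, x along the handle.
- tin: Bystander: a tin with a paper label, 72 mm across, 90 mm high; origin under its centre.
There are look-alikes about, which are no part of the job. What is shaped like the hinge but green is not meant.

How it is judged:
By the outcome, as a careful person would: the job done as asked, in the order asked, and still so for the second after the job is handed in, with the robot touching nothing.
It also fails if it takes over 72 s, if anything falls off the work surface, if the arm or the gripper's body presses on something with over 40 N, if the wrist force passes 120 N, or if a joint passes its speed limit or range.

## Working session

There is one attempt and no reset: what is moved stays moved. The work goes in short steps, Python scripts to look and compute and a tool call to move; the robot and the scene stay as the last step left them, time stands still between calls to the robot, and variables do not carry over. Pictures are saved under pics/ and viewed, at most 10 in all, crops included, and the job is handed in when it is done.

Besides the shell and the picture viewer there is one more tool, called after "Emit:" in YAML: its name, and indented under it one key for each argument. arm_command: Moves the arm, as the interface text tells. Its arguments: {"type":"object","properties":{"targets":{"type":"array","items":{"type":"array","items":{"type":"number"}}},"newtons":{"type":"number"}},"required":["targets"]}

```bash
mkdir -p pics; ls; python3 - <<'E'
from plant import read_state, optics, workorder
import cv2, numpy as np
s=read_state(); print(s)
for n in ("scene","top"):
    c=optics.capture(n); cv2.imwrite(f"pics/{n}0.png",c["image"][:,:,::-1]); print(n,c["camera_matrix"],c["distortion"],c["R"],c["t"], -np.array(c["R"]).T@c["t"])
    np.savez(f"{n}0.npz",**c)
E
```

```text
pics
{'t': 0.0, 'qpos': array([ 1.23344105e+00,  1.24494517e-01,  1.65165705e+00,  5.02089943e-06,
        1.36749821e+00, -8.25973926e-02]), 'dq': array([ 3.92972978e-04,  1.37924233e-03, -3.76379878e-05,  6.17665075e-04,
       -2.21233533e-03,  1.00122851e-03]), 'effort': array([-7.50667300e-05, -4.23638928e+01, -3.65435994e+01, -1.56043793e-04,
        7.30506654e-03, -1.23273730e-05]), 'tool_pos': array([0.16363214, 0.62844335, 0.23006989]), 'tcp_rot': array([ 1.27035198e-01,  9.91897676e-01, -1.00545787e-03, -2.16794306e-04]), 'force': array([-0.15589839, -0.45383262, -0.3097544 ]), 'ft_torque': array([-0.0301425 ,  0.01146495,  0.03607673]), 'gripper_force': 0.0, 'gripper_width': 0.08542995125105984}
scene [[437.27179088   0.         315.33373679]
 [  0.         437.27179088 242.36117444]
 [  0.           0.           1.        ]] [-0.03594552  0.          0.          0.          0.        ] [[-0.5869363   0.80929292 -0.02346815]
 [ 0.45122891  0.30290989 -0.83942723]
 [-0.67223378 -0.50327981 -0.54296517]] [ 0.35913268 -0.09813572  1.51952088] [1.27654294 0.50382693 0.7510973 ]
top [[498.19684879   0.         316.84112985]
 [  0.         498.19684879 245.79942936]
 [  0.           0.           1.        ]] [0.02507565 0.         0.         0.         0.        ] [[-0.01967637 -0.99978815 -0.00604079]
 [-0.98196312  0.02046125 -0.18796216]
 [ 0.18804594  0.00223342 -0.98215769]] [-0.00561869  0.58648937  1.15909739] [ 0.35783682 -0.02020655  1.24862029]
```

View pics/scene0.png

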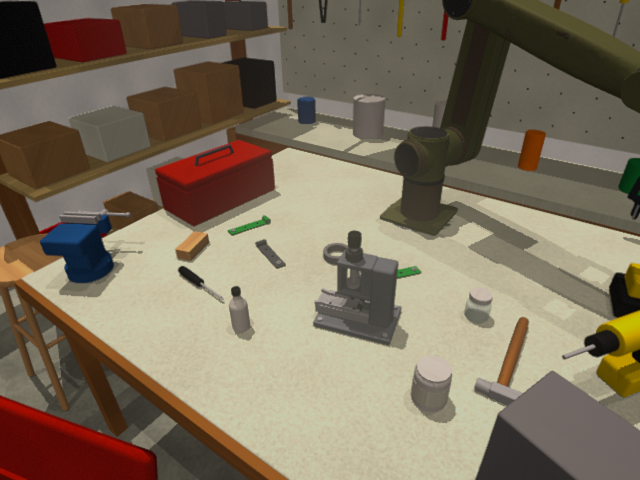

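View pics/top0.png

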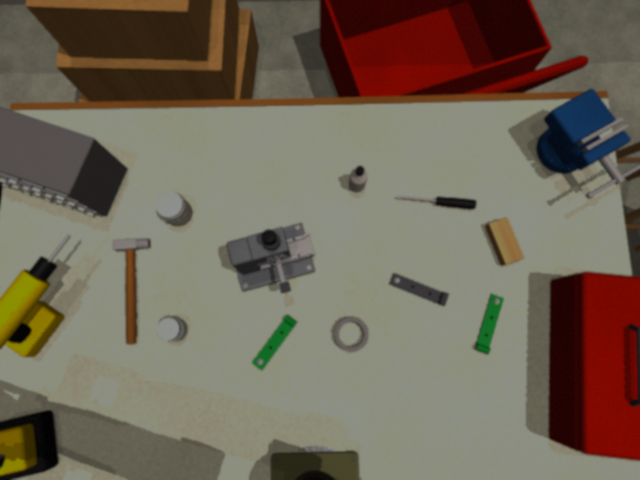

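The images hold three hinge-shaped things: a dark grey one at top (419,289) / scene (270,253), and two green ones at top (489,323) and (275,341). By the description I choose the dark one, and I'll check it in a close crop. The press is at top (270,255), its nest opening to the right (-y) and the lever pointing toward the robot.

```bash
cat > h.py <<'E'
import numpy as np, cv2
def load(n): 
    return dict(np.load(n+".npz"))
def ray(c,uv):
    p=cv2.undistortPoints(np.array([[uv]],float),c["camera_matrix"],c["distortion"])[0,0]
    d=c["R"].T@np.array([p[0],p[1],1.]); return -c["R"].T@c["t"], d/np.linalg.norm(d)
def tri(c1,u1,c2,u2):
    A=np.zeros((3,3));b=np.zeros(3);rs=[ray(c1,u1),ray(c2,u2)]
    for o,d in rs:
        P=np.eye(3)-np.outer(d,d);A+=P;b+=P@o
    X=np.linalg.solve(A,b); return X,[np.linalg.norm(np.cross(X-o,d)) for o,d in rs]
def onz(c,uv,z):
    o,d=ray(c,uv); return o+d*(z-o[2])/d[2]
def proj(c,X):
    return cv2.projectPoints(np.atleast_2d(np.array(X,float)),cv2.Rodrigues(c["R"])[0],c["t"],c["camera_matrix"],c["distortion"])[0][:,0]
def crop(c,x0,y0,w,h,k):
    return cv2.resize(c["image"][y0:y0+h,x0:x0+w],None,fx=k,fy=k,interpolation=cv2.INTER_CUBIC)[:,:,::-1]
E
python3 - <<'E'
from h import *
t,s=load("top0"),load("scene0")
a=np.hstack([crop(t,380,265,80,60,5),crop(s,240,230,80,60,5)])
b=np.hstack([crop(t,220,215,100,75,4),crop(s,310,225,100,75,4)]) # 400x300
m=np.vstack([a,b]);m=np.clip(m.astype(float)*1.5,0,255).astype(np.uint8);cv2.imwrite("pics/m1.png",m);print(m.shape)
b=np.hstack([crop(t,222,215,100,75,4),crop(s,310,225,100,120,4)[:300]])
E
```

```text
(600, 800, 3)
```

View pics/m1.png

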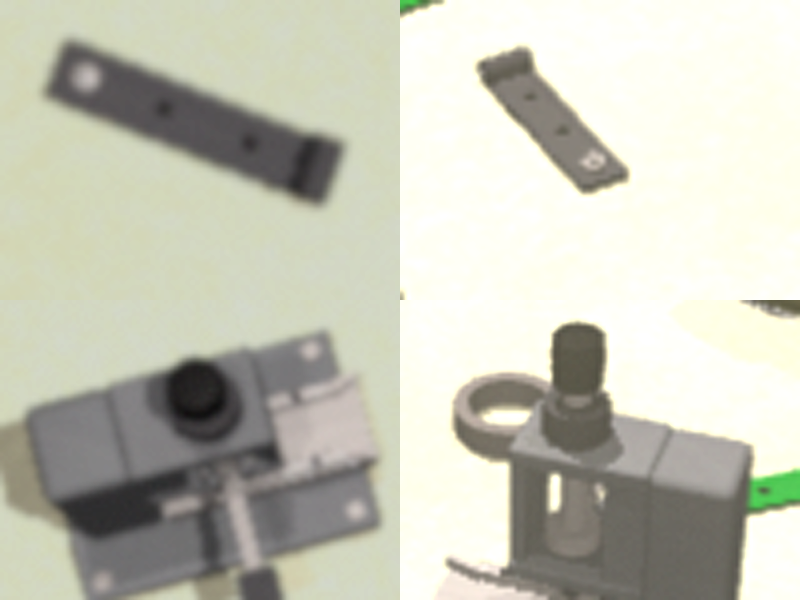

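The crop shows the dark hinge with its bright rivet at the left (+y) end, mosaic pixel (85,77), and its barrel at the right (320,172), with both green ones excluded. The press knob top is at (197,386) in the top crop and (579,332) in the scene crop. Next I fit the poses.

```bash
cat >> h.py <<'E'
from scipy.optimize import least_squares
def pose(p,X):
    c,s=np.cos(p[3]),np.sin(p[3]); X=np.array(X,float)/1000
    return X@np.array([[c,s,0],[-s,c,0],[0,0,1]])+p[:3]
def fit(obs,p0):
    f=lambda p:np.concatenate([(proj(c,pose(p,[o[0] for o in L]))-[o[1] for o in L]).ravel() for c,L in obs])
    return least_squares(f,p0,loss="soft_l1",f_scale=1.)
E
cat > fit1.py <<'E'
from h import *
t,s=load("top0"),load("scene0")
A=lambda u,v:((u+.5)/5-.5+380,(v+.5)/5-.5+265)
B=lambda u,v:((u-399.5)/5-.5+240,(v+.5)/5-.5+230)
C=lambda u,v:((u+.5)/4-.5+220,(v-299.5)/4-.5+215)
D=lambda u,v:((u-399.5)/4-.5+310,(v-299.5)/4-.5+225)
ho=[(t,[((137,-16,6),A(66,39)),((137,16,6),A(43,97)),((122,0,12),A(85,77)),((-9,-16,9),A(344,145)),((-9,16,9),A(322,207))]),
 (s,[((122,0,12),B(593,160)),((137,16,6),B(628,176)),((137,-16,6),B(584,187))])]
r=fit(ho,[.35,-.25,0,1.8]);H=r.x;print("hinge",H.round(4),r.fun.round(1))
k,e=tri(t,C(197,386),s,D(579,332));print("knobtop",k,e)
k,e=tri(t,A(85,77),s,B(593,160));print("rivet",k,e)
po=[(t,[((0,0,246),C(197,386)),((-32,-28,180),C(250,348)),((-32,28,180),C(275,465)),((-80,-65,16),C(328,331)),((-80,65,16),C(380,522))]),
 (s,[((0,0,246),D(579,332)),((-32,-28,180),D(513,452))])]
r=fit(po,[k[0],.1,0,1.8]);P=r.x;print("press",P.round(4),r.fun.round(1))
np.savez("poses.npz",H=H,P=P)
def draw(c,x0,y0,w,h,k):
    im=np.clip(crop(c,x0,y0,w,h,k).astype(float)*1.4,0,255).astype(np.uint8).copy()
    def box(p,x,y,z,col):
        V=[(a,b,d) for a in x for b in y for d in z];u=proj(c,pose(p,V))
        u=(u-[x0,y0]+.5)*k-.5
        for i in range(8):
            for j in range(i):
                if sum(V[i][m]!=V[j][m] for m in range(3))==1: cv2.line(im,*[tuple(int(round(q*8)) for q in u[n]) for n in(i,j)],col,1,cv2.LINE_AA,3)
    box(H,(0,137),(-16,16),(0,6),(0,0,255));box(H,(115,129),(-7,7),(10,15),(0,255,255));box(H,(-9,9),(-16,16),(0,18),(255,0,0))
    box(P,(-32,50),(-28,28),(80,180),(0,0,255));box(P,(-80,110),(-65,65),(0,16),(0,255,0));box(P,(-88,48),(-28,28),(16,40),(255,0,255));box(P,(-15,15),(-15,15),(214,246),(0,255,255));box(P,(-12,12),(84,108),(114,120),(255,255,0))
    return im
top=np.hstack([draw(t,225,205,100,100,4),draw(s,305,225,100,120,4)[:400]])
bot=np.hstack([draw(t,385,265,80,40,5),draw(s,240,235,80,40,5)])
cv2.imwrite("pics/fit1.png",np.vstack([top,bot]))
E
python3 fit1.py
```

```text
hinge [ 0.4563 -0.3267 -0.0028  1.1737] [-0.2  0.1  0.   0.2 -0.2  0.2 -0.2  0.2 -0.  -0.2 -0.3 -0.   0.  -0.8
 -0.9  0.5]
knobtop [0.5714274  0.08181128 0.24537816] [np.float64(0.0016301354897931242), np.float64(0.001630135489793034)]
rivet [ 0.50359621 -0.21398934  0.00942438] [np.float64(0.0008159432661194986), np.float64(0.0008159432661194576)]
press [ 0.5715  0.0825 -0.002   1.8328] [-0.9  0.5 -0.4  0.3  0.1 -5.  -0.7  0.3  0.4  1.2 -0.5  0.6 -2.  -0.7]
```

View pics/fit1.png

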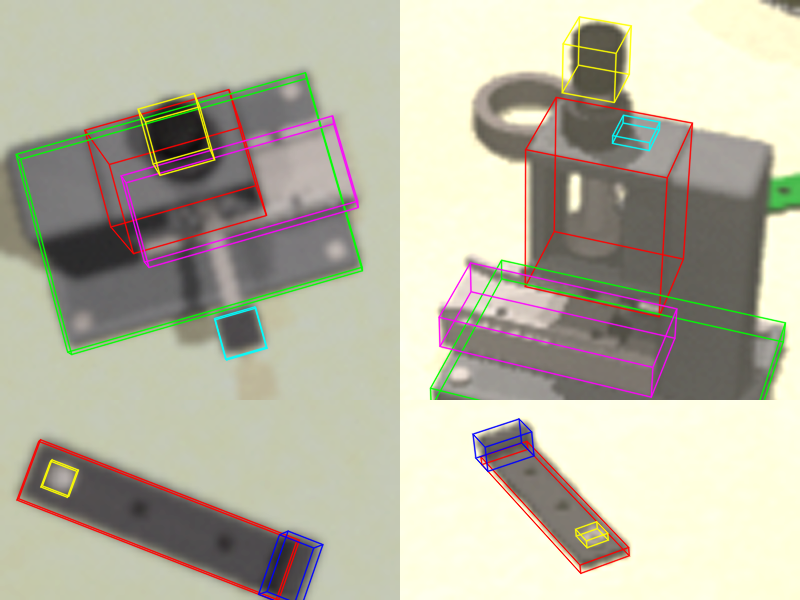

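Both fits agree with the pictures (rivet height 9–12 mm, knob top 245 mm, residuals under about 1 px). Hinge barrel is at (0.456,-0.327) with yaw 67.2°. Press is at (0.5715,0.0825) with yaw 105°. Turning the tool by -1.714 rad aligns the fingers with the barrel's end faces. Moving there now.

Emit:
arm_command:
  targets:
    - [0.08, -0.19, 0.07, 0, 0, -0.5, 1]
    - [0.08, -0.19, 0.07, 0, 0, -0.5, 1]
    - [0.08, -0.19, 0.07, 0, 0, -0.5, 1]
    - [0.166, -0.379, 0.07, 0, 0, -1.0, 1]
    - [0.166, -0.379, 0.07, 0, 0, -1.0, 1]
    - [0.166, -0.379, 0.07, 0, 0, -1.0, 1]
    - [0.166, -0.379, 0.07, 0, 0, -1.0, 1]
    - [0.166, -0.379, 0.07, 0, 0, -1.0, 1]
    - [0.166, -0.379, 0.07, 0, 0, -1.0, 1]
    - [0.226, -0.579, 0.07, 0, 0, -1.1, 1]

```text
t: 1.1
tool_pos: [0.3443, 0.2016, 0.3013]
tcp_rot: [0.627, 0.779, 0.0, -0.0]
force: [0.7, -1.2, -0.1]
gripper_width: 0.0853
gripper_force: 0.0
```

Emit:
arm_command:
  targets:
    - [0.055, -0.25, 0, 0, 0, -0.3, 1]
    - [0.055, -0.25, 0, 0, 0, -0.3, 1]
    - [0.055, -0.25, 0, 0, 0, -0.3, 1]
    - [0.055, -0.25, 0, 0, 0, -0.3, 1]
    - [0.055, -0.25, 0, 0, 0, -0.3, 1]
    - [0.112, -0.529, -0.15, 0, 0, -0.612, 1]
    - [0.112, -0.529, -0.15, 0, 0, -0.612, 1]
    - [0.112, -0.529, -0.15, 0, 0, -0.612, 1]
    - [0.112, -0.529, -0.15, 0, 0, -0.612, 1]
    - [0.112, -0.529, -0.15, 0, 0, -0.612, 1]

```text
t: 2.1
tool_pos: [0.4422, -0.2615, 0.1854]
tcp_rot: [0.833, 0.554, 0.0, -0.0]
force: [1.2, 0.7, 0.5]
gripper_width: 0.0853
gripper_force: 0.0
```

Emit:
arm_command:
  targets:
    - [0, 0, 0, 0, 0, 0, 1]
    - [0, 0, 0, 0, 0, 0, 1]

```text
t: 2.3
tool_pos: [0.4417, -0.2599, 0.1851]
tcp_rot: [0.833, 0.553, -0.0, -0.002]
force: [0.2, 1.1, -0.3]
gripper_width: 0.0853
gripper_force: 0.0
```

Emit:
arm_command:
  targets:
    - [0.0143, -0.0671, -0.09, 0, 0, 0, 1]
    - [0.0143, -0.0671, -0.09, 0, 0, 0, 1]
    - [0.0143, -0.0671, -0.09, 0, 0, 0, 1]
    - [0.0143, -0.0671, -0.13, 0, 0, 0, 1]
    - [0.0143, -0.0671, -0.16, 0, 0, 0, 1]
    - [0.0143, -0.0671, -0.175, 0, 0, 0, 1]
    - [0.0143, -0.0671, -0.181, 0, 0, 0, 1]
    - [0.0143, -0.0671, -0.181, 0, 0, 0, 1]

```text
t: 3.1
tool_pos: [0.4574, -0.3266, 0.0067]
tcp_rot: [0.832, 0.555, 0.0, 0.0]
force: [0.3, -0.7, 0.5]
gripper_width: 0.0853
gripper_force: 0.0
```

Emit:
arm_command:
  targets:
    - [0, 0, 0, 0, 0, 0, 0.0]
    - [0, 0, 0, 0, 0, 0, -0.4]
    - [0, 0, 0, 0, 0, 0, -0.6]
    - [0, 0, 0, 0, 0, 0, -0.8]
    - [0, 0, 0, 0, 0, 0, -1]
    - [0, 0, 0, 0, 0, 0, -1]
    - [0, 0, 0, 0, 0, 0, -1]
    - [0, 0, 0, 0, 0, 0, -1]
  newtons: 60

```text
t: 3.9
tool_pos: [0.4575, -0.3275, 0.007]
tcp_rot: [0.832, 0.554, 0.0, 0.001]
force: [-1.1, -0.1, 5.6]
gripper_width: 0.0304
gripper_force: 60.0
```

Emit:
arm_command:
  targets:
    - [0, 0, 0.01, 0, 0, 0, -1]
    - [0, 0, 0.03, 0, 0, 0, -1]
    - [0, 0, 0.06, 0, 0, 0, -1]
    - [0, 0, 0.09, 0, 0, 0, -1]
    - [0, 0, 0.09, 0, 0, 0, -1]
    - [0, 0, 0.09, 0, 0, 0, -1]
  newtons: 80

```text
t: 4.5
tool_pos: [0.4567, -0.3268, 0.0958]
tcp_rot: [0.832, 0.554, 0.0, 0.0]
force: [-0.2, 0.7, -2.2]
gripper_width: 0.0296
gripper_force: 79.4
```

```bash
python3 - <<'E'
from h import *
t,s=load("top0"),load("scene0")
print(tri(t,(361,171),s,(236,291)), onz(t,(358,184),.05), onz(s,(240,328),0))
d=np.load("poses.npz");P=d["P"];print(pose(P,[(-240,0,40),(-122,0,40),(0,0,230),(0,96,120)]).round(4))
E
```

```text
(array([ 0.75432418, -0.12484956,  0.10924625]), [np.float64(0.002597843686707023), np.float64(0.0025978436867070565)]) [ 0.74285615 -0.12372664  0.05      ] [ 0.76179566 -0.11904322  0.        ]
[[ 0.6337 -0.1493  0.038 ]
 [ 0.6031 -0.0354  0.038 ]
 [ 0.5715  0.0825  0.228 ]
 [ 0.4788  0.0576  0.118 ]]
```

Emit:
arm_command:
  targets:
    - [0.09, 0.09, 0, 0, 0, 0.33, -1]
    - [0.09, 0.09, 0, 0, 0, 0.33, -1]
    - [0.09, 0.09, 0, 0, 0, 0.33, -1]
    - [0.177, 0.178, 0, 0, 0, 0.659, -1]
    - [0.177, 0.178, 0, 0, 0, 0.659, -1]
    - [0.177, 0.178, 0, 0, 0, 0.659, -1]
    - [0.177, 0.178, -0.03, 0, 0, 0.659, -1]
    - [0.177, 0.178, -0.03, 0, 0, 0.659, -1]
    - [0.177, 0.178, -0.03, 0, 0, 0.659, -1]

```text
t: 5.4
tool_pos: [0.6314, -0.1482, 0.0625]
tcp_rot: [0.608, 0.794, -0.001, -0.003]
force: [0.2, -0.3, -1.6]
gripper_width: 0.0293
gripper_force: 79.7
```

```bash
cat > look.py <<'E'
import sys
from h import *
from plant import read_state, optics
def grab(tag):
    for n in ("scene","top"): np.savez(n+tag+".npz",**optics.capture(n))
    s=read_state(); print(s["t"],s["tool_pos"].round(4),s["force"].round(1)); return load("top"+tag),load("scene"+tag)
E
python3 - <<'E'
from look import *
t,s=grab("1")
a=np.hstack([crop(t,250,210,100,100,4),crop(s,230,230,133,100,4)[:400,:400]])
b=np.hstack([crop(t,265,225,80,40,5),crop(s,290,270,80,40,5)])
cv2.imwrite("pics/g1.png",np.clip(np.vstack([a,b]).astype(float)*1.4,0,255))
E
```

```text
5.5 [ 0.6333 -0.1493  0.0655] [-0.6 -0.7 -2.5][ WARN:0@2.272] global loadsave.cpp:1063 imwrite_ Unsupported depth image for selected encoder is fallbacked to CV_8U.
```

View pics/g1.png

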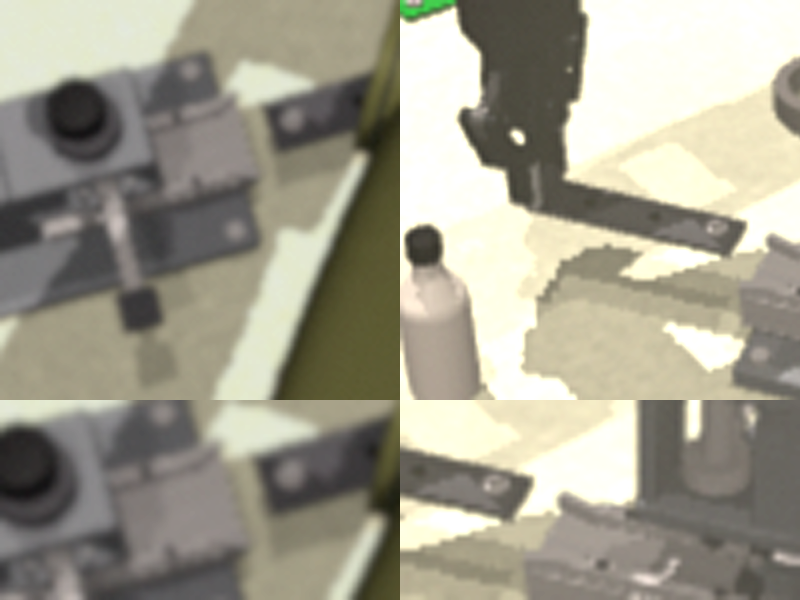

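The strap is held level, with its rivet end just in front of the flared mouth (lower-left crop: strap end near (265,487), mouth near (232,492)). I'll check the lateral alignment with an overlay before entering.

```bash
cat > ov.py <<'E'
from h import *
t,s=load("top1"),load("scene1");d=np.load("poses.npz");P=d["P"]
A=lambda u,v:((u+.5)/5-.5+265,(v-399.5)/5-.5+225)
S=lambda u,v:((u-399.5)/4-.5+230,(v+.5)/4-.5+230)
ho=[(t,[((137,-16,6),A(260,462)),((137,16,6),A(271,512)),((122,0,12),A(291,473))]),
 (s,[((122,0,12),S(718,228)),((137,16,6),S(747,222)),((137,-16,6),S(729,247))])]
r=fit(ho,[.633,-.149,.06,1.83]);H=r.x;print("hinge",H.round(4),r.fun.round(1))
Hc=np.array([.6333,-.1493,.0585-.0025,2*np.arctan2(.794,.608)-np.pi/2+np.pi/2-np.pi/2+np.pi/2]);print(Hc)
R=np.array([[np.cos(P[3]),-np.sin(P[3])],[np.sin(P[3]),np.cos(P[3])]])
print("in press",(H[:2]-P[:2])@R, "end",(pose(H,[(137,0,0)])[0,:2]-P[:2])@R,"dyaw",H[3]-P[3])
def ov(c,x0,y0,w,h,k):
    im=np.clip(crop(c,x0,y0,w,h,k).astype(float)*1.4,0,255).astype(np.uint8).copy()
    def L(p,V,col,closed=True):
        u=((proj(c,pose(p,V))-[x0,y0]+.5)*k-.5)*8
        cv2.polylines(im,[u.round().astype(int)],closed,col,1,cv2.LINE_AA,3)
    L(H,[(137,-16,6),(137,16,6),(0,16,6),(0,-16,6)],(0,0,255))
    L(P,[(-88,-28,40),(-88,28,40),(48,28,40),(48,-28,40)],(255,0,255))
    for g in(1,-1): L(P,[(-89,21*g,48),(-70,17.25*g,48),(24,17.25*g,48)],(0,255,0),False)
    L(P,[(-80,-65,16),(-80,65,16),(110,65,16),(110,-65,16)],(255,255,0))
    L(P,[(-32,-28,180),(-32,28,180),(50,28,180),(50,-28,180)],(0,255,255))
    L(P,[(15*np.cos(a),15*np.sin(a),246) for a in np.arange(0,6.2,.2)],(0,128,255))
    return im
cv2.imwrite("pics/ov1.png",np.hstack([ov(t,252,215,80,120,5)[:600],ov(s,305,250,80,120,5)]))
E
python3 ov.py
```

```text
hinge [ 0.6343 -0.1479  0.0518  1.869 ] [-2.1 -0.6 -0.2  1.6 -0.4  0.9 -1.3 -0.9 -0.8 -0.3 -0.5  1.2]
[ 0.6333    -0.1493     0.056      1.8345911]
in press [-0.23875615 -0.0009504 ] end [-0.10184605  0.00401183] dyaw 0.036228551834742495
```

View pics/ov1.png

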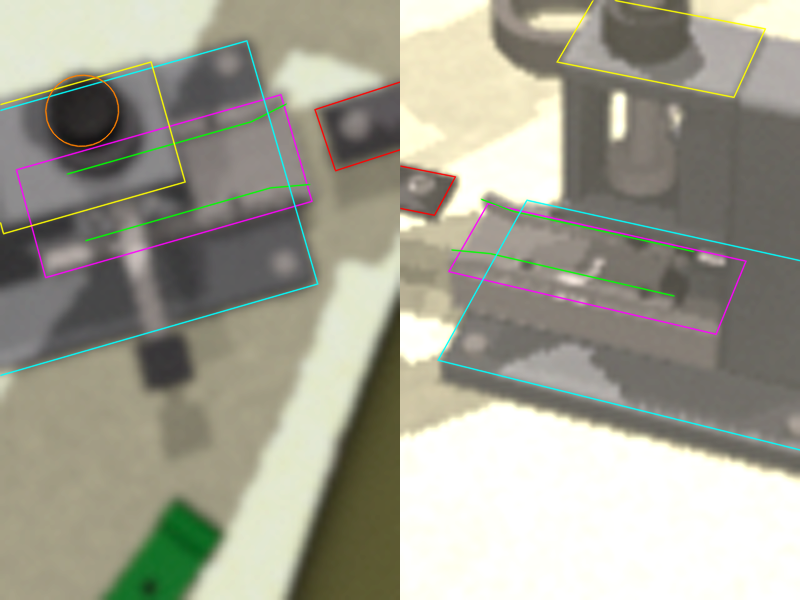

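The overlay shows the press model (anvil, foot, knob) lying on the picture within about 1 px. The rivet is at top crop (355,122) and scene crop (422,186). I triangulate it as a cross-check on the end position.

```bash
python3 - <<'E'
from h import *
t,s=load("top1"),load("scene1");P=np.load("poses.npz")["P"]
a=(252+355.5/5-.5,215+122.5/5-.5);b=(305+22.5/5-.5,250+186.5/5-.5)
X,e=tri(t,a,s,b);print(X,e)
R=np.array([[np.cos(P[3]),-np.sin(P[3])],[np.sin(P[3]),np.cos(P[3])]])
print((X[:2]-P[:2])@R)
Hc=np.array([.6333,-.1493,.0585,1.8346]);Xp=pose(Hc,[(122,0,12)])[0];print(Xp,(Xp[:2]-P[:2])@R, proj(t,Xp)-a,proj(s,Xp)-b)
E
```

```text
[ 0.60002235 -0.02964432  0.06239085] [np.float64(0.0026146533131497316), np.float64(0.0026146533131496744)]
[-0.11567781  0.00148685]
[ 0.60148795 -0.03152057  0.0705    ] [-0.11786966  0.00055727] [[-0.1119884  -0.67462771]] [[-2.0930977  -2.61907765]]
```

Emit:
arm_command:
  targets:
    - [-0.002, 0.008, 0, 0, 0, 0, -1]
    - [-0.004, 0.018, 0, 0, 0, 0, -1]
    - [-0.005, 0.0225, 0, 0, 0, 0, -1]
    - [-0.005, 0.0225, 0, 0, 0, 0, -1]
    - [-0.005, 0.0225, -0.003, 0, 0, 0, -1]
    - [-0.005, 0.0225, -0.006, 0, 0, 0, -1]
    - [-0.005, 0.0225, -0.009, 0, 0, 0, -1]
    - [-0.005, 0.0225, -0.009, 0, 0, 0, -1]

```text
t: 6.3
tool_pos: [0.6282, -0.1264, 0.0557]
tcp_rot: [0.608, 0.794, -0.0, -0.001]
force: [-0.0, 0.2, -2.0]
gripper_width: 0.0293
gripper_force: 79.7
```

Emit:
arm_command:
  targets:
    - [0, 0, -0.001, 0, 0, 0, -1]
    - [0, 0, -0.002, 0, 0, 0, -1]
    - [0, 0, -0.003, 0, 0, 0, -1]
    - [0, 0, -0.003, 0, 0, 0, -1]

```text
t: 6.7
tool_pos: [0.6287, -0.1263, 0.0535]
tcp_rot: [0.608, 0.794, -0.0, -0.0]
force: [-0.5, 0.9, -2.2]
gripper_width: 0.0292
gripper_force: 79.7
```

Emit:
arm_command:
  targets:
    - [0, 0, -0.001, 0, 0, 0, -1]
    - [0, 0, -0.002, 0, 0, 0, -1]
    - [0, 0, -0.003, 0, 0, 0, -1]
    - [0, 0, -0.003, 0, 0, 0, -1]

```text
t: 7.1
tool_pos: [0.6286, -0.1263, 0.0505]
tcp_rot: [0.608, 0.794, -0.0, -0.0]
force: [-0.4, -0.2, -1.5]
gripper_width: 0.0292
gripper_force: 79.7
```

Emit:
arm_command:
  targets:
    - [0, 0, -0.001, 0, 0, 0, -1]
    - [0, 0, -0.002, 0, 0, 0, -1]
    - [0, 0, -0.002, 0, 0, 0, -1]

```text
t: 7.4
tool_pos: [0.6288, -0.1263, 0.0486]
tcp_rot: [0.608, 0.794, 0.0, -0.0]
force: [0.0, -0.8, -1.0]
gripper_width: 0.0296
gripper_force: 79.7
```

Emit:
arm_command:
  targets:
    - [0, 0, -0.001, 0, 0, 0, -1]
    - [0, 0, -0.001, 0, 0, 0, -1]

```text
t: 7.6
tool_pos: [0.6288, -0.1264, 0.0477]
tcp_rot: [0.608, 0.794, 0.0, 0.0]
force: [-0.0, 0.1, -1.1]
gripper_width: 0.0295
gripper_force: 79.8
```

Emit:
arm_command:
  targets:
    - [0, 0, -0.001, 0, 0, 0, -1]
    - [0, 0, -0.001, 0, 0, 0, -1]

```text
t: 7.8
tool_pos: [0.6289, -0.1264, 0.0468]
tcp_rot: [0.608, 0.794, 0.0, 0.0]
force: [-1.0, 0.5, -0.9]
gripper_width: 0.0293
gripper_force: 79.8
```

Emit:
arm_command:
  targets:
    - [-0.001, 0.004, 0, 0, 0, 0, -1]
    - [-0.002, 0.008, 0, 0, 0, 0, -1]
    - [-0.003, 0.012, 0, 0, 0, 0, -1]
    - [-0.004, 0.015, 0, 0, 0, 0, -1]
    - [-0.004, 0.015, 0, 0, 0, 0, -1]

```text
t: 8.3
tool_pos: [0.6249, -0.1105, 0.0469]
tcp_rot: [0.608, 0.794, 0.0, -0.0]
force: [1.0, 0.9, -0.5]
gripper_width: 0.0292
gripper_force: 79.8
```

Emit:
arm_command:
  targets:
    - [-0.001, 0.004, 0, 0, 0, 0, -1]
    - [-0.002, 0.008, 0, 0, 0, 0, -1]
    - [-0.003, 0.012, 0, 0, 0, 0, -1]
    - [-0.004, 0.015, 0, 0, 0, 0, -1]
    - [-0.004, 0.015, 0, 0, 0, 0, -1]

```text
t: 8.8
tool_pos: [0.6207, -0.0956, 0.0468]
tcp_rot: [0.608, 0.794, 0.0, -0.0]
force: [1.9, 0.6, -0.9]
gripper_width: 0.0295
gripper_force: 79.9
```

Emit:
arm_command:
  targets:
    - [-0.0005, 0.004, 0, 0, 0, 0, -1]
    - [-0.0015, 0.008, 0, 0, 0, 0, -1]
    - [-0.0025, 0.012, 0, 0, 0, 0, -1]
    - [-0.0035, 0.016, 0, 0, 0, 0, -1]
    - [-0.0045, 0.02, 0, 0, 0, 0, -1]
    - [-0.0055, 0.024, 0, 0, 0, 0, -1]
    - [-0.007, 0.029, 0, 0, 0, 0, -1]
    - [-0.007, 0.029, 0, 0, 0, 0, -1]

```text
t: 9.6
tool_pos: [0.6135, -0.0663, 0.0467]
tcp_rot: [0.608, 0.794, 0.0, -0.0]
force: [0.2, 1.5, -0.6]
gripper_width: 0.0294
gripper_force: 80.0
```

Emit:
arm_command:
  targets:
    - [-0.001, 0.004, 0, 0, 0, 0, -1]
    - [-0.002, 0.008, 0, 0, 0, 0, -1]
    - [-0.003, 0.012, 0, 0, 0, 0, -1]
    - [-0.0042, 0.016, 0, 0, 0, 0, -1]
    - [-0.0055, 0.021, 0, 0, 0, 0, -1]
    - [-0.0055, 0.021, 0, 0, 0, 0, -1]

```text
t: 10.2
tool_pos: [0.6082, -0.0455, 0.0469]
tcp_rot: [0.608, 0.794, 0.0, -0.0]
force: [0.3, 0.6, 1.7]
gripper_width: 0.0291
gripper_force: 80.1
```

Emit:
arm_command:
  targets:
    - [-0.001, 0.003, 0, 0, 0, 0, -1]
    - [-0.0016, 0.006, 0, 0, 0, 0, -1]
    - [-0.0016, 0.006, 0, 0, 0, 0, -1]

```text
t: 10.5
tool_pos: [0.6068, -0.04, 0.0469]
tcp_rot: [0.608, 0.794, 0.0, 0.0]
force: [0.3, -0.9, 2.9]
gripper_width: 0.0294
gripper_force: 80.2
```

Emit:
arm_command:
  targets:
    - [-0.0003, 0.001, 0, 0, 0, 0, -1]
    - [-0.0005, 0.002, 0, 0, 0, 0, -1]
    - [-0.0005, 0.002, 0, 0, 0, 0, -1]

```text
t: 10.8
tool_pos: [0.6064, -0.0384, 0.0469]
tcp_rot: [0.608, 0.794, 0.0, 0.0]
force: [1.0, -2.2, 3.8]
gripper_width: 0.0292
gripper_force: 80.2
```

Emit:
arm_command:
  targets:
    - [-0.0003, 0.001, 0, 0, 0, 0, -1]
    - [-0.0003, 0.001, 0, 0, 0, 0, -1]

```text
t: 11.0
tool_pos: [0.6061, -0.0374, 0.0469]
tcp_rot: [0.608, 0.794, 0.0, 0.0]
force: [0.5, -3.1, 3.8]
gripper_width: 0.0292
gripper_force: 80.2
```

Emit:
arm_command:
  targets:
    - [-0.0003, 0.001, 0, 0, 0, 0, -1]
    - [-0.0003, 0.001, 0, 0, 0, 0, -1]

```text
t: 11.2
tool_pos: [0.6058, -0.0363, 0.0469]
tcp_rot: [0.608, 0.794, 0.0, 0.0]
force: [1.1, -3.3, 2.8]
gripper_width: 0.0291
gripper_force: 80.3
```

Emit:
arm_command:
  targets:
    - [-0.0003, 0.001, 0, 0, 0, 0, -1]
    - [-0.0003, 0.001, 0, 0, 0, 0, -1]

```text
t: 11.4
tool_pos: [0.6055, -0.0356, 0.0469]
tcp_rot: [0.608, 0.794, -0.0, 0.0]
force: [0.8, -4.9, 3.1]
gripper_width: 0.0297
gripper_force: 80.3
```

Emit:
arm_command:
  targets:
    - [-0.0001, 0.0005, 0, 0, 0, 0, -1]
    - [-0.0001, 0.0005, 0, 0, 0, 0, -1]

```text
t: 11.6
tool_pos: [0.6055, -0.0355, 0.0469]
tcp_rot: [0.608, 0.794, -0.0, 0.001]
force: [1.9, -6.2, 4.0]
gripper_width: 0.0293
gripper_force: 80.3
```

Emit:
arm_command:
  targets:
    - [-0.0001, 0.0005, 0, 0, 0, 0, -1]
    - [-0.0001, 0.0005, 0, 0, 0, 0, -1]

```text
t: 11.8
tool_pos: [0.6055, -0.0355, 0.0469]
tcp_rot: [0.608, 0.794, -0.001, 0.001]
force: [2.5, -7.5, 3.8]
gripper_width: 0.0295
gripper_force: 80.3
```

Movement has stalled at press x ≈ -123 mm with about 8 N along the nest, so the strap is home against the stop. Releasing it.

Emit:
arm_command:
  targets:
    - [0, 0, 0, 0, 0, 0, -0.2]
    - [0, 0, 0, 0, 0, 0, 0.2]
    - [0, 0, 0, 0, 0, 0, 0.5]
    - [0, 0, 0, 0, 0, 0, 0.5]
    - [0, 0, 0.03, 0, 0, 0, 0.5]
    - [0, 0, 0.08, 0, 0, 0, 0.5]
    - [0, 0, 0.12, 0, 0, 0, 0.5]
    - [0, 0, 0.16, 0, 0, 0, 0.5]
    - [0, 0, 0.2, 0, 0, 0, 0.5]
    - [0, 0, 0.24, 0, 0, 0, 0.5]

```text
t: 12.8
tool_pos: [0.6046, -0.0339, 0.2881]
tcp_rot: [0.608, 0.794, 0.0, -0.0]
force: [0.3, -0.1, 0.6]
gripper_width: 0.0639
gripper_force: 0.0
```

```bash
python3 - <<'E'
from look import *
t,s=grab("2");P=np.load("poses.npz")["P"]
def ov(c,x0,y0,w,h,k):
    im=np.clip(crop(c,x0,y0,w,h,k).astype(float)*1.4,0,255).astype(np.uint8).copy()
    def L(V,col):
        u=((proj(c,pose(P,V))-[x0,y0]+.5)*k-.5)*8
        cv2.polylines(im,[u.round().astype(int)],True,col,1,cv2.LINE_AA,3)
    for x in(-122,-132): L([(x-9,-16,49),(x-9,16,49)],(0,0,255) if x==-122 else (255,0,0))
    L([(-122,-16,58),(-122,16,58)],(0,255,0))
    for z in(214,246):L([(15*np.cos(a),15*np.sin(a),z) for a in np.arange(0,6.2,.2)],(0,128,255))
    return im
cv2.imwrite("pics/home.png",np.hstack([ov(t,230,200,80,120,5),ov(s,300,220,80,120,5)]))
E
```

```text
12.9 [ 0.6078 -0.0343  0.2949] [ 0.7 -0.3  0.9]
```

View pics/home.png

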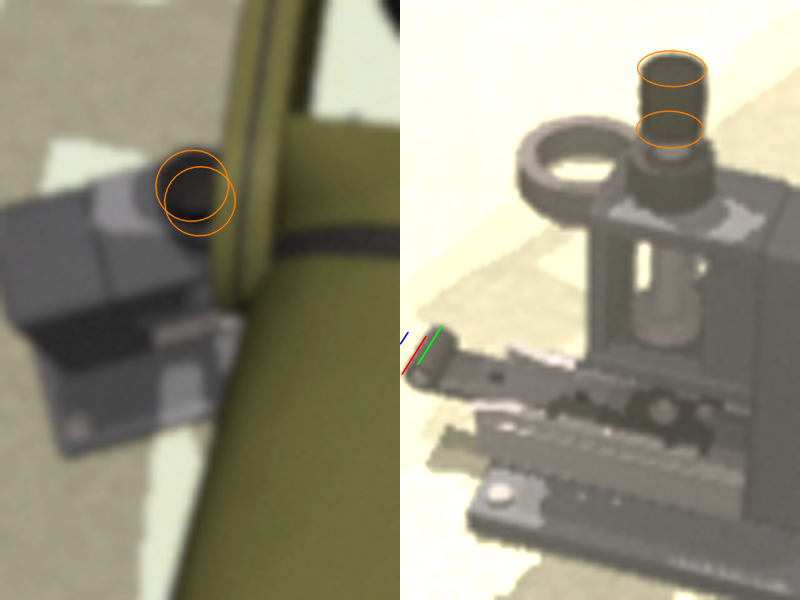

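The strap lies flat between the guide bars. Its barrel sits at (430,355) in the right crop, on the expected home line, and the rivet is under the striker. The knob matches the model at (671,95). Next I approach the knob from above.

Emit:
arm_command:
  targets:
    - [-0.0363, 0.1166, 0, 0, 0, 0, 1]
    - [-0.0363, 0.1166, 0, 0, 0, 0, 1]
    - [-0.0363, 0.1166, 0, 0, 0, 0, 1]
    - [-0.0363, 0.1166, 0, 0, 0, 0, 1]
    - [-0.0363, 0.1166, -0.04, 0, 0, 0, 1]
    - [-0.0363, 0.1166, -0.06, 0, 0, 0, 1]
    - [-0.0363, 0.1166, -0.08, 0, 0, 0, 1]
    - [-0.0363, 0.1166, -0.08, 0, 0, 0, 1]
    - [-0.0363, 0.1166, -0.08, 0, 0, 0, 1]

```text
t: 13.8
tool_pos: [0.5687, 0.0817, 0.2063]
tcp_rot: [0.609, 0.794, -0.0, -0.0]
force: [-0.8, 0.6, 0.2]
gripper_width: 0.0853
gripper_force: 0.0
```

Emit:
arm_command:
  targets:
    - [0, 0, 0, 0, 0, 0, 0.0]
    - [0, 0, 0, 0, 0, 0, -0.3]
    - [0, 0, 0, 0, 0, 0, -0.5]
    - [0, 0, 0, 0, 0, 0, -0.7]
    - [0, 0, 0, 0, 0, 0, -1]
    - [0, 0, 0, 0, 0, 0, -1]
    - [0, 0, 0, 0, 0, 0, -1]
  newtons: 40

```text
t: 14.5
tool_pos: [0.5734, 0.0834, 0.2098]
tcp_rot: [0.608, 0.794, 0.005, 0.005]
force: [14.0, 4.7, -0.2]
gripper_width: 0.0291
gripper_force: 40.4
```

Emit:
arm_command:
  targets:
    - [0.0025, 0.0008, 0, 0, 0, 0, -1]
    - [0.0047, 0.0016, 0, 0, 0, 0, -1]
    - [0.0047, 0.0016, 0, 0, 0, 0, -1]
  newtons: 60

```text
t: 14.8
tool_pos: [0.5733, 0.0834, 0.2067]
tcp_rot: [0.608, 0.794, -0.001, 0.0]
force: [-2.8, -3.1, 1.0]
gripper_width: 0.0286
gripper_force: 59.2
```

Emit:
arm_command:
  targets:
    - [-0.0009, -0.001, 0.003, 0, 0, 0, -1]
    - [-0.0009, -0.001, 0.006, 0, 0, 0, -1]
    - [-0.0009, -0.001, 0.009, 0, 0, 0, -1]
    - [-0.0009, -0.001, 0.012, 0, 0, 0, -1]
    - [-0.0009, -0.001, 0.015, 0, 0, 0, -1]
    - [-0.0009, -0.001, 0.018, 0, 0, 0, -1]
    - [-0.0009, -0.001, 0.02, 0, 0, 0, -1]
    - [-0.0009, -0.001, 0.02, 0, 0, 0, -1]

```text
t: 15.6
tool_pos: [0.5733, 0.0833, 0.2256]
tcp_rot: [0.608, 0.794, 0.001, 0.0]
force: [8.6, 2.0, -7.3]
gripper_width: 0.0286
gripper_force: 59.8
```

Emit:
arm_command:
  targets:
    - [0.0015, 0.0004, 0.003, 0, 0, 0, -1]
    - [0.0015, 0.0004, 0.006, 0, 0, 0, -1]
    - [0.0015, 0.0004, 0.009, 0, 0, 0, -1]
    - [0.0015, 0.0004, 0.011, 0, 0, 0, -1]
    - [0.0015, 0.0004, 0.011, 0, 0, 0, -1]

```text
t: 16.1
tool_pos: [0.5732, 0.0834, 0.2368]
tcp_rot: [0.608, 0.794, -0.001, -0.001]
force: [1.3, 0.9, -12.8]
gripper_width: 0.0287
gripper_force: 60.1
```

Emit:
arm_command:
  targets:
    - [0, 0, 0.001, 0, 0, 0, -1]
    - [0, 0, 0.002, 0, 0, 0, -1]
    - [0, 0, 0.002, 0, 0, 0, -1]

```text
t: 16.4
tool_pos: [0.5733, 0.0833, 0.2391]
tcp_rot: [0.608, 0.794, -0.001, -0.001]
force: [-0.7, 1.3, -12.9]
gripper_width: 0.0292
gripper_force: 60.1
```

Emit:
arm_command:
  targets:
    - [0, 0, 0.001, 0, 0, 0, -1]
    - [0, 0, 0.001, 0, 0, 0, -1]

```text
t: 16.6
tool_pos: [0.5733, 0.0833, 0.2405]
tcp_rot: [0.608, 0.794, -0.001, -0.001]
force: [-2.6, 1.0, -13.6]
gripper_width: 0.0287
gripper_force: 60.1
```

Emit:
arm_command:
  targets:
    - [0, 0, 0.001, 0, 0, 0, -1]
    - [0, 0, 0.001, 0, 0, 0, -1]

```text
t: 16.8
tool_pos: [0.5733, 0.0833, 0.2415]
tcp_rot: [0.608, 0.794, -0.001, -0.001]
force: [-5.0, 1.0, -12.6]
gripper_width: 0.0289
gripper_force: 60.2
```

Emit:
arm_command:
  targets:
    - [-0.0006, 0, 0.001, 0, 0, 0, -1]
    - [-0.0006, 0, 0.001, 0, 0, 0, -1]

```text
t: 17.0
tool_pos: [0.5733, 0.0833, 0.2428]
tcp_rot: [0.608, 0.794, -0.0, -0.0]
force: [-3.4, 2.2, -13.1]
gripper_width: 0.0286
gripper_force: 60.1
```

Emit:
arm_command:
  targets:
    - [0, 0, 0.001, 0, 0, 0, -1]
    - [0, 0, 0.001, 0, 0, 0, -1]

```text
t: 17.2
tool_pos: [0.5733, 0.0833, 0.2437]
tcp_rot: [0.608, 0.794, -0.0, -0.0]
force: [-2.7, 1.7, -12.9]
gripper_width: 0.0287
gripper_force: 60.2
```

Emit:
arm_command:
  targets:
    - [0, 0, 0.001, 0, 0, 0, -1]
    - [0, 0, 0.001, 0, 0, 0, -1]

```text
t: 17.4
tool_pos: [0.5733, 0.0833, 0.2447]
tcp_rot: [0.608, 0.794, -0.0, -0.0]
force: [-4.1, 1.5, -13.4]
gripper_width: 0.0288
gripper_force: 60.1
```

Emit:
arm_command:
  targets:
    - [-0.0005, 0.0003, 0.001, 0, 0, 0, -1]
    - [-0.0005, 0.0003, 0.001, 0, 0, 0, -1]

```text
t: 17.6
tool_pos: [0.5733, 0.0833, 0.2459]
tcp_rot: [0.608, 0.794, 0.0, 0.001]
force: [-0.4, 0.7, -14.5]
gripper_width: 0.0288
gripper_force: 60.2
```

Emit:
arm_command:
  targets:
    - [0, 0, 0.001, 0, 0, 0, -1]
    - [0, 0, 0.001, 0, 0, 0, -1]

```text
t: 17.8
tool_pos: [0.5733, 0.0833, 0.2469]
tcp_rot: [0.608, 0.794, 0.0, 0.0]
force: [0.8, -0.2, -15.7]
gripper_width: 0.0285
gripper_force: 60.2
```

Emit:
arm_command:
  targets:
    - [0, 0, 0.001, 0, 0, 0, -1]
    - [0, 0, 0.001, 0, 0, 0, -1]

```text
t: 18.0
tool_pos: [0.5733, 0.0833, 0.2479]
tcp_rot: [0.608, 0.794, 0.0, 0.0]
force: [0.9, -0.2, -14.6]
gripper_width: 0.029
gripper_force: 60.2
```

Emit:
arm_command:
  targets:
    - [0, 0, 0.001, 0, 0, 0, -1]
    - [0, 0, 0.001, 0, 0, 0, -1]

```text
t: 18.2
tool_pos: [0.5733, 0.0833, 0.2489]
tcp_rot: [0.608, 0.794, 0.0, 0.0]
force: [2.4, -0.4, -16.0]
gripper_width: 0.0285
gripper_force: 60.2
```

Emit:
arm_command:
  targets:
    - [0, 0, 0.001, 0, 0, 0, -1]
    - [0, 0, 0.001, 0, 0, 0, -1]

```text
t: 18.4
tool_pos: [0.5733, 0.0834, 0.2499]
tcp_rot: [0.608, 0.794, 0.0, 0.001]
force: [2.9, -1.6, -16.1]
gripper_width: 0.0286
gripper_force: 60.2
```

Emit:
arm_command:
  targets:
    - [0, 0, 0.001, 0, 0, 0, -1]
    - [0, 0, 0.001, 0, 0, 0, -1]

```text
t: 18.6
tool_pos: [0.5733, 0.0834, 0.251]
tcp_rot: [0.608, 0.794, 0.0, 0.0]
force: [4.2, -2.2, -15.4]
gripper_width: 0.0288
gripper_force: 60.3
```

Emit:
arm_command:
  targets:
    - [0, 0, 0.001, 0, 0, 0, -1]
    - [0, 0, 0.001, 0, 0, 0, -1]

```text
t: 18.8
tool_pos: [0.5733, 0.0834, 0.252]
tcp_rot: [0.608, 0.794, 0.0, 0.0]
force: [5.1, -2.4, -15.9]
gripper_width: 0.0286
gripper_force: 60.3
```

Emit:
arm_command:
  targets:
    - [0.0006, -0.0004, -0.001, 0, 0, 0, -1]
    - [0.0006, -0.0004, -0.002, 0, 0, 0, -1]
    - [0.0006, -0.0004, -0.002, 0, 0, 0, -1]

```text
t: 19.1
tool_pos: [0.5733, 0.0834, 0.2512]
tcp_rot: [0.608, 0.794, 0.0, -0.0]
force: [-3.5, -0.7, -6.7]
gripper_width: 0.0284
gripper_force: 61.3
```

Emit:
arm_command:
  targets:
    - [0, 0, -0.001, 0, 0, 0, -1]
    - [0, 0, -0.001, 0, 0, 0, -1]

```text
t: 19.3
tool_pos: [0.5734, 0.0833, 0.2508]
tcp_rot: [0.608, 0.794, 0.0, 0.0]
force: [-5.6, -1.2, -4.3]
gripper_width: 0.0289
gripper_force: 61.6
```

Emit:
arm_command:
  targets:
    - [-0.001, -0.0003, -0.001, 0, 0, 0, -1]
    - [-0.001, -0.0003, -0.001, 0, 0, 0, -1]

```text
t: 19.5
tool_pos: [0.5733, 0.0834, 0.2483]
tcp_rot: [0.608, 0.794, 0.001, 0.001]
force: [3.2, 1.1, -9.7]
gripper_width: 0.0286
gripper_force: 61.2
```

Emit:
arm_command:
  targets:
    - [0, 0, -0.0005, 0, 0, 0, -1]
    - [0, 0, -0.0005, 0, 0, 0, -1]

```text
t: 19.7
tool_pos: [0.5733, 0.0833, 0.247]
tcp_rot: [0.608, 0.794, 0.001, 0.0]
force: [3.9, 1.9, -9.8]
gripper_width: 0.0286
gripper_force: 61.1
```

Not caught after all: the hold came from side friction, and the striker sank on and keeps pulling. I'll draw it further, keeping the side load low.

Emit:
arm_command:
  targets:
    - [0.0006, 0.0004, 0.001, 0, 0, 0, -1]
    - [0.0006, 0.0004, 0.002, 0, 0, 0, -1]
    - [0.0006, 0.0004, 0.003, 0, 0, 0, -1]
    - [0.0006, 0.0004, 0.004, 0, 0, 0, -1]
    - [0.0006, 0.0004, 0.004, 0, 0, 0, -1]

```text
t: 20.2
tool_pos: [0.5732, 0.0833, 0.2495]
tcp_rot: [0.608, 0.794, -0.0, -0.0]
force: [6.3, 0.6, -14.3]
gripper_width: 0.0288
gripper_force: 60.8
```

Emit:
arm_command:
  targets:
    - [0, 0, 0.001, 0, 0, 0, -1]
    - [0, 0, 0.001, 0, 0, 0, -1]

```text
t: 20.4
tool_pos: [0.5732, 0.0833, 0.2504]
tcp_rot: [0.608, 0.794, -0.0, -0.0]
force: [5.6, 1.0, -14.6]
gripper_width: 0.0291
gripper_force: 60.7
```

Emit:
arm_command:
  targets:
    - [0.001, 0.0002, 0.001, 0, 0, 0, -1]
    - [0.001, 0.0002, 0.0015, 0, 0, 0, -1]
    - [0.001, 0.0002, 0.0015, 0, 0, 0, -1]

```text
t: 20.7
tool_pos: [0.5732, 0.0833, 0.2524]
tcp_rot: [0.608, 0.794, -0.001, -0.001]
force: [0.2, -0.3, -15.4]
gripper_width: 0.0288
gripper_force: 60.8
```

Emit:
arm_command:
  targets:
    - [0, 0, 0.001, 0, 0, 0, -1]
    - [0, 0, 0.001, 0, 0, 0, -1]

```text
t: 20.9
tool_pos: [0.5733, 0.0833, 0.2541]
tcp_rot: [0.608, 0.794, -0.001, -0.001]
force: [-3.0, -0.6, -14.6]
gripper_width: 0.0286
gripper_force: 60.8
```

Emit:
arm_command:
  targets:
    - [0, 0, 0.001, 0, 0, 0, -1]
    - [0, 0, 0.001, 0, 0, 0, -1]

```text
t: 21.1
tool_pos: [0.5733, 0.0833, 0.2557]
tcp_rot: [0.608, 0.794, -0.001, -0.001]
force: [-4.9, -0.8, -14.8]
gripper_width: 0.0286
gripper_force: 61.0
```

Emit:
arm_command:
  targets:
    - [-0.001, 0, -0.0005, 0, 0, 0, -1]
    - [-0.001, 0, -0.001, 0, 0, 0, -1]
    - [-0.001, 0, -0.001, 0, 0, 0, -1]

```text
t: 21.4
tool_pos: [0.5733, 0.0833, 0.2549]
tcp_rot: [0.608, 0.794, 0.0, 0.0]
force: [-2.5, -1.8, -13.7]
gripper_width: 0.0286
gripper_force: 60.9
```

Emit:
arm_command:
  targets:
    - [0, 0, -0.001, 0, 0, 0, -1]
    - [0, 0, -0.001, 0, 0, 0, -1]

```text
t: 21.6
tool_pos: [0.5733, 0.0833, 0.2538]
tcp_rot: [0.608, 0.794, -0.0, 0.0]
force: [-1.0, -1.7, -15.5]
gripper_width: 0.0287
gripper_force: 60.9
```

Emit:
arm_command:
  targets:
    - [0, 0, -0.001, 0, 0, 0, -1]
    - [0, 0, -0.001, 0, 0, 0, -1]

```text
t: 21.8
tool_pos: [0.5733, 0.0834, 0.2537]
tcp_rot: [0.608, 0.794, 0.0, 0.0]
force: [-3.5, -1.9, -10.3]
gripper_width: 0.0284
gripper_force: 61.2
```

Emit:
arm_command:
  targets:
    - [-0.0007, -0.0004, -0.001, 0, 0, 0, -1]
    - [-0.0007, -0.0004, -0.001, 0, 0, 0, -1]

```text
t: 22.0
tool_pos: [0.5734, 0.0834, 0.2536]
tcp_rot: [0.608, 0.794, 0.001, 0.001]
force: [-1.6, -0.1, -5.2]
gripper_width: 0.0286
gripper_force: 61.8
```

Emit:
arm_command:
  targets:
    - [0, 0, -0.001, 0, 0, 0, -1]
    - [0, 0, -0.001, 0, 0, 0, -1]

```text
t: 22.2
tool_pos: [0.5734, 0.0834, 0.2534]
tcp_rot: [0.608, 0.794, 0.001, 0.001]
force: [-2.8, 0.0, 3.4]
gripper_width: 0.0286
gripper_force: 62.3
```

Now it is caught: the striker holds at draw ≈ 47 mm with no pull left, even under a light push down. Neutralise the force and let go.

Emit:
arm_command:
  targets:
    - [-0.0004, 0, 0.0005, 0, 0, 0, -1]
    - [-0.0004, 0, 0.0005, 0, 0, 0, -0.6]
    - [-0.0004, 0, 0.0005, 0, 0, 0, 0]
    - [-0.0004, 0, 0.0005, 0, 0, 0, 0.5]
    - [-0.0004, 0, 0.0005, 0, 0, 0, 1]
    - [-0.0004, 0, 0.0005, 0, 0, 0, 1]

```text
t: 22.8
tool_pos: [0.5719, 0.083, 0.2507]
tcp_rot: [0.608, 0.794, -0.0, -0.0]
force: [-0.3, -0.1, 0.3]
gripper_width: 0.0834
gripper_force: 0.0
```

Emit:
arm_command:
  targets:
    - [0, 0, 0.02, 0, 0, 0, 1]
    - [0, 0, 0.06, 0, 0, 0, 1]
    - [0, 0, 0.08, 0, 0, 0, 1]
    - [0, 0, 0.08, 0, 0, 0, 1]

```text
t: 23.2
tool_pos: [0.5736, 0.0831, 0.3357]
tcp_rot: [0.608, 0.794, 0.002, 0.003]
force: [0.7, 0.5, 0.2]
gripper_width: 0.0853
gripper_force: 0.0
```

```bash
python3 - <<'E'
from look import *
t,s=grab("3");P=np.load("poses.npz")["P"];s0=load("scene0")
print(proj(s,pose(P,[(0,0,246),(0,0,293)])))
cv2.imwrite("pics/caught.png",np.clip(np.hstack([crop(t,230,200,80,120,5),crop(s,310,190,80,120,5)]).astype(float)*1.4,0,255).astype(np.uint8))
E
```

```text
23.3 [0.572  0.0831 0.3309] [-0.4 -0.1 -0.7]
[[353.85695521 233.20533189]
 [354.38684873 214.5298932 ]]
```

View pics/caught.png

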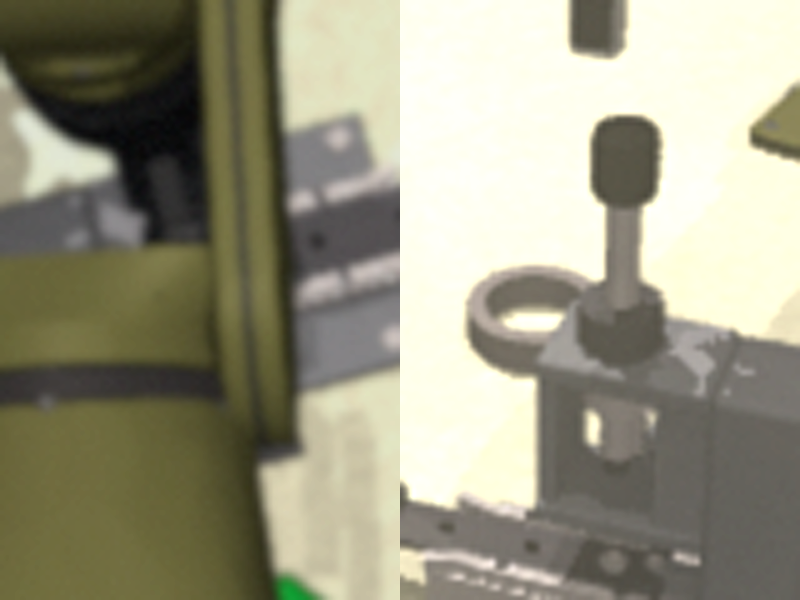

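The picture shows the knob up at (625,160) with nothing touching it, so the sear alone holds it. Next comes the trip pad, with the fingers shut.

Emit:
arm_command:
  targets:
    - [-0.03, -0.008, 0, 0, 0, 0, 1]
    - [-0.06, -0.016, 0, 0, 0, 0, 0]
    - [-0.092, -0.0245, 0, 0, 0, 0, -1]
    - [-0.092, -0.0245, 0, 0, 0, 0, -1]
    - [-0.092, -0.0245, -0.04, 0, 0, 0, -1]
    - [-0.092, -0.0245, -0.08, 0, 0, 0, -1]
    - [-0.092, -0.0245, -0.12, 0, 0, 0, -1]
    - [-0.092, -0.0245, -0.16, 0, 0, 0, -1]
    - [-0.092, -0.0245, -0.19, 0, 0, 0, -1]
    - [-0.092, -0.0245, -0.19, 0, 0, 0, -1]
  newtons: 40

```text
t: 24.3
tool_pos: [0.4755, 0.0586, 0.1341]
tcp_rot: [0.608, 0.794, -0.004, -0.005]
force: [-0.8, -1.0, -0.8]
gripper_width: 0.0001
gripper_force: 0.0
```

Emit:
arm_command:
  targets:
    - [0, 0, 0, 0, 0, 0, -1]
    - [0, 0, 0, 0, 0, 0, -1]
    - [0, 0, 0, 0, 0, 0, -1]

```text
t: 24.6
tool_pos: [0.4816, 0.0586, 0.1435]
tcp_rot: [0.608, 0.794, 0.001, 0.002]
force: [-0.2, 0.3, 0.2]
gripper_width: -0.0
gripper_force: 0.0
```

Emit:
arm_command:
  targets:
    - [-0.0015, 0, -0.01, 0, 0, 0, -1]
    - [-0.0015, 0, -0.02, 0, 0, 0, -1]
    - [-0.0015, 0, -0.022, 0, 0, 0, -1]
    - [-0.0015, 0, -0.022, 0, 0, 0, -1]

```text
t: 25.0
tool_pos: [0.4785, 0.0586, 0.1192]
tcp_rot: [0.608, 0.794, -0.0, -0.0]
force: [-0.0, -0.6, 2.9]
gripper_width: 0.0002
gripper_force: 1.2
```

Emit:
arm_command:
  targets:
    - [0, 0, -0.002, 0, 0, 0, -1]
    - [0, 0, -0.004, 0, 0, 0, -1]
    - [0, 0, -0.004, 0, 0, 0, -1]

```text
t: 25.3
tool_pos: [0.4782, 0.0585, 0.1157]
tcp_rot: [0.608, 0.794, -0.001, -0.0]
force: [-3.5, -0.7, 5.6]
gripper_width: -0.0005
gripper_force: 3.3
```

Contact with the pad came at about 0.120 as expected. Pressing on.

Emit:
arm_command:
  targets:
    - [0, 0, -0.002, 0, 0, 0, -1]
    - [0, 0, -0.004, 0, 0, 0, -1]
    - [0, 0, -0.004, 0, 0, 0, -1]

```text
t: 25.6
tool_pos: [0.4783, 0.0585, 0.1109]
tcp_rot: [0.608, 0.794, -0.0, -0.0]
force: [-1.7, -0.9, 2.1]
gripper_width: 0.0001
gripper_force: 1.3
```

Emit:
arm_command:
  targets:
    - [0, 0, -0.002, 0, 0, 0, -1]
    - [0, 0, -0.004, 0, 0, 0, -1]
    - [0, 0, -0.004, 0, 0, 0, -1]

```text
t: 25.9
tool_pos: [0.4783, 0.0585, 0.1067]
tcp_rot: [0.608, 0.794, -0.0, -0.0]
force: [-1.5, -1.5, 1.9]
gripper_width: 0.0001
gripper_force: 1.6
```

```bash
python3 - <<'E'
from look import *
t,s=grab("4");s3=load("scene3");s2=load("scene2")
# knob darkness at caught vs rest places
for n,c in(("home",s2),("caught",s3),("now",s)):
    g=c["image"].mean(2); print(n,"caught-place",g[214:226,350:358].mean().round(1),"rest-place top",g[234:246,350:358].mean().round(1))
E
```

```text
26.0 [0.4783 0.0585 0.107 ] [-2.  -1.4  3. ]
home caught-place 198.8 rest-place top 59.1
caught caught-place 59.3 rest-place top 104.6
now caught-place 125.6 rest-place top 54.5
```

Emit:
arm_command:
  targets:
    - [0, 0, 0.03, 0, 0, 0, -1]
    - [0, 0, 0.08, 0, 0, 0, -1]
    - [0, 0, 0.12, 0, 0, 0, -1]
    - [0, 0, 0.16, 0, 0, 0, -1]
    - [0, 0, 0.2, 0, 0, 0, -1]
    - [-0.05, -0.08, 0.22, 0, 0, 0, -1]
    - [-0.08, -0.16, 0.22, 0, 0, 0, -1]
    - [-0.08, -0.24, 0.22, 0, 0, 0, -1]
    - [-0.08, -0.3, 0.22, 0, 0, 0, -1]
    - [-0.08, -0.3, 0.22, 0, 0, 0, -1]

```text
t: 27.0
tool_pos: [0.4072, -0.1778, 0.3258]
tcp_rot: [0.608, 0.794, 0.0, 0.001]
force: [0.4, 0.6, 0.5]
gripper_width: 0.0002
gripper_force: 0.0
```

```bash
python3 - <<'E'
from look import *
t,s=grab("5");s2=load("scene2")
f=lambda c,*a:np.clip(crop(c,*a).astype(float)*1.4,0,255).astype(np.uint8)
a=np.hstack([f(t,225,205,100,75,4),f(s,300,225,100,75,4)])
b=np.hstack([f(s2,340,285,50,37,8)[:296],f(s,340,285,50,37,8)[:296]])
cv2.imwrite("pics/end.png",np.vstack([a,b]))
# bystanders: top view diff
d=np.abs(t["image"].astype(float)-load("top0")["image"]).mean(2)
for n,(u,v) in dict(oiler=(358,180),driver=(435,202),offcut=(505,241),tape=(350,334),hammer=(130,290),jar=(171,328),tin=(172,208),green1=(489,323),green2=(275,341)).items(): print(n,d[v-15:v+15,u-15:u+15].mean().round(1))
E
```

```text
27.1 [ 0.4065 -0.1808  0.3252] [-0.6  1.  -0.9]
oiler 11.5
driver 12.9
offcut 11.2
tape 9.5
hammer 11.9
jar 13.4
tin 13.1
green1 38.5
green2 23.5
```

View pics/end.png

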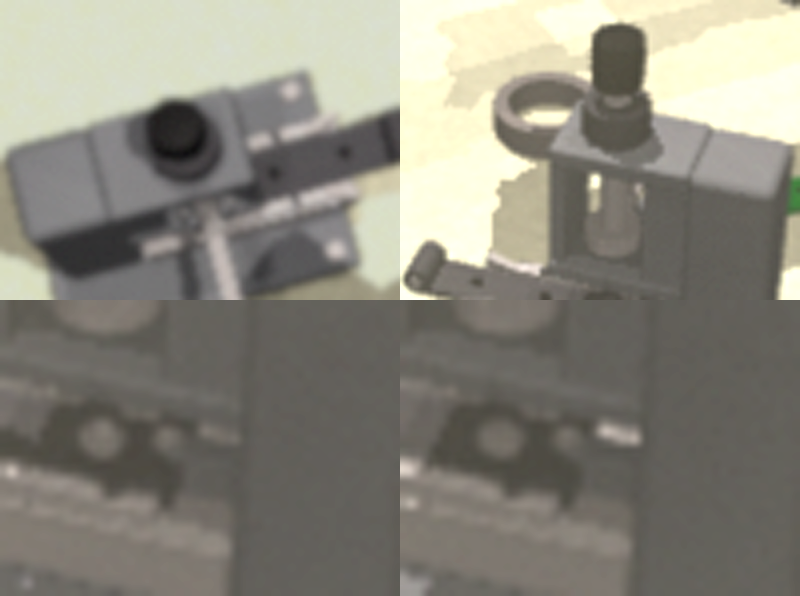

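```bash
python3 - <<'E'
from h import *
P=np.load("poses.npz")["P"];P[0]+=.0015;P[1]+=.0008
a,b,c=[load("scene"+n) for n in "235"]
X=[(0,0,50),(0,0,55),(0,-7,50),(0,7,50),(15,0,46),(15,-15,52),(15,15,52),(0,0,62)]
print(((proj(c,pose(P,X))-[340,285]+.5)*8-.5+[0,300]).round(0))
from plant import read_state
for n,i in zip("235",(a,b,c)): print(n);print(i["image"][298:307,348:364].mean(2).round(0).astype(int))
E
```

```text
[[ 98. 439.]
 [ 99. 426.]
 [ 91. 453.]
 [105. 425.]
 [145. 459.]
 [132. 475.]
 [159. 414.]
 [ 99. 408.]]
2
[[56 58 54 55 54 57 59 69 72 69 70 70 66 68 68 69]
 [54 54 54 57 61 60 56 63 69 69 73 71 60 60 63 65]
 [53 55 61 70 81 78 62 55 54 53 56 60 60 59 55 54]
 [55 59 73 78 86 86 74 62 52 52 53 64 78 76 66 57]
 [55 59 76 79 82 82 77 64 54 53 55 69 79 79 70 63]
 [54 56 67 79 80 81 74 58 52 51 54 63 73 72 68 63]
 [53 52 55 64 71 70 61 53 51 52 53 54 59 66 67 66]
 [54 53 52 53 53 53 53 53 53 52 52 51 52 57 60 65]
 [66 64 59 55 54 53 52 52 52 52 52 53 51 52 57 65]]
3
[[58 60 64 73 75 79 74 72 72 70 71 70 68 68 69 70]
 [56 55 57 60 63 63 61 64 71 69 74 73 62 62 65 64]
 [56 57 62 70 79 77 63 57 54 57 58 61 62 60 57 56]
 [57 61 74 79 86 85 74 63 54 54 56 66 80 78 67 58]
 [56 62 76 81 83 82 78 65 55 54 58 70 79 78 71 64]
 [56 57 68 79 81 83 76 59 55 54 56 64 73 73 69 64]
 [55 56 57 66 72 71 63 54 54 54 55 56 61 67 68 67]
 [55 56 54 56 55 56 55 55 54 54 54 54 55 57 61 67]
 [67 65 61 56 56 54 54 55 55 56 54 54 55 56 59 65]]
5
[[55 57 55 53 55 57 60 69 71 68 70 69 66 67 68 67]
 [54 54 55 57 58 58 55 62 68 67 72 70 60 60 63 63]
 [53 55 62 68 70 69 61 56 54 53 57 60 60 59 55 55]
 [54 60 73 76 76 77 72 61 53 53 54 64 77 75 64 57]
 [55 61 75 78 78 78 75 64 53 53 57 68 77 76 70 62]
 [53 58 70 77 78 80 73 57 54 53 55 62 71 70 67 64]
 [55 53 58 64 70 69 62 53 53 53 53 54 59 65 66 64]
 [54 53 53 54 53 53 54 52 53 52 53 52 54 56 61 66]
 [64 63 57 56 55 53 53 53 53 53 53 53 53 53 58 65]]
```

The rivet lies exactly at the projected striker axis. The bright proud pin seen before firing has gone, so the pin is flush. The striker is at rest, the hinge is home and nothing else has moved. Handing in.

```bash
python3 -c "
from plant import workorder
print(workorder.hand_in())"
```

```text
the job is handed in; nothing more can be done
None
```

The job is handed in after about 27 s of robot time: in the last camera check the hinge is home in the nest, the pin looks flush after one blow, the striker is back at rest and the other things on the bench were left untouched.

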